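# Set two toppled paint tubs back upright by pushing

## Task

The red and the yellow paint tub have been knocked onto their ends on the table. Push each of them over with the fingertips so that it stands upright on its base again, lid up, close to where it lies now; do not pick the tubs up, and leave the other things on the table undisturbed.

Things in the scene. Friction and masses are not known exactly. Their poses are not given: they have to be found in the camera images.
- tub_red: Loose red paint tub, paler fixed lid, 0.12 kg, 72 (x) x 57 (y) x 38 (z) mm; base 55 x 39. Origin: centre of its flat base, z axis towards the lid; lid top at z = 37.5, rim y -28 to +24. Starts on its short +x end, z axis near level (16 deg up) and anywhere between right (-y), ahead (+x) and left (+y); origin 27 mm, highest rim 70 mm above the table.
- tub_red_heel (a point): Middle of the red tub's base edge at its +x end, 27.7 mm from the base centre. The tub rests on this edge and on the lid rim, and turns about this edge when pushed on the upper part of its lid, away from the lid: after some 22 deg it falls onto its base by itself. The edge should stay on the table throughout.
- tub_yellow: Loose yellow paint tub, paler fixed lid, 0.12 kg, 72 (x) x 57 (y) x 38 (z) mm; base 55 x 39. Origin: centre of its flat base, z axis towards the lid; lid top at z = 37.5, rim y -28 to +24. Starts on its short +x end, z axis near level (16 deg up) and anywhere between right (-y), ahead (+x) and left (+y); origin 27 mm, highest rim 70 mm above the table.
- tub_yellow_heel (a point): Middle of the yellow tub's base edge at its +x end, 27.7 mm from the base centre. The tub rests on this edge and on the lid rim, and turns about this edge when pushed on the upper part of its lid, away from the lid: after some 22 deg it falls onto its base by itself. The edge should stay on the table throughout.
- tub_cream: Round cream paint tub with lid, standing upright, 80 x 86 mm and 37 high; loose bystander, to be left alone. Origin: centre of its underside.
- jar_green: Lidded wooden jar painted green and red, upright, 55 mm across and 47 high; loose bystander, to be left alone. Origin: centre of its underside.
- jar_bare_1: Lidded jar of bare wood, upright, 67 mm across and 58 high; loose bystander, to be left alone. Origin: centre of its underside.
- spin_top_1: Blue spinning top glued on a wooden ring, spindle up, 43 mm across and 54 high; loose bystander, to be left alone. Origin: centre of its underside.
- sanding_block: Wooden sanding block with a red underside, lying flat, 48 x 88 x 30 mm; loose bystander, to be left alone. Origin: centre of its underside.
- tape_roll: Roll of masking tape lying flat, 86 mm across and 24 high; loose bystander, to be left alone. Origin: centre of its underside.
- pine_shelf: Fixed wooden bridge shelf between the two tubs: a board 102 mm wide and 370 long running away from the robot, its top 157 mm above the table, with an end board at its far end 295 mm high and paint brushes on top before it. Origin: on the table under its middle; its length is its y axis (far end +y). A wall shelf hangs 0.8 m above the table at the right edge.

How it is judged:
By the outcome, as a careful person would: the job done as asked, in the order asked, and still so for the second after the job is handed in, with the robot touching nothing.
It also fails if it takes over 42 s, if anything falls off the work surface, if the arm or the gripper's body presses on something with over 40 N, if the wrist force passes 120 N, or if a joint passes its speed limit or range.

## Robot

A 6-joint arm with a two-finger parallel gripper is mounted at the origin on the work surface; the furniture and walls round the work are solid. World frame = base frame: x ahead of the robot, y to its left, z up, the work surface at z = 0. Lengths are in m, angles in rad, forces in N, time in s.
With the tool pointing down it reaches from about 0.4 to 0.825 m from the base axis. Payload 7 kg.
Tool frame: the origin (TCP) lies at the very end of the fingers, on their centre line; the grasp point (between the pads) lies arm.grip_point_offset behind it (arm.grip_point_offset is the distance from the TCP to the grasp point, in m); z points along the fingers, y is the line along which they close (so a half turn about z gives the same grasp; the last joint's range is limited). The gripper opens to 88 mm and grips with 3 to 60 N. Pads are 19 mm wide; open, the fingers measure 130 mm over their backs; the gripper's body (78 mm by 193 mm) begins 47 mm behind the grasp point.
Start: joints at [1.395, 0.359, 0.012, 0, -1.224, -0.288], TCP at [0.302, 0.604, 0.227] pointing down, gripper open.
Joint ranges: [-3.07, 3.07], [-1.43, 2.12], [-1.02, 1.25], [-3.03, 1.67], [-3.05, -0], [-3.03, 3.03]. Speed limits (rad/s): [2.39, 2.39, 3.01, 3.14, 3.14, 3.14].

## Interface

Orientations are given as [roll, pitch, yaw] about the fixed x, y, z axes, in that order (R = Rz(yaw) Ry(pitch) Rx(roll)).
In Python, from station import arm gives the robot as it stands.
- The arm moves only by the shell command python3 -m crank 'ROWS' [OPENING] [FORCE]. ROWS is JSON, a list of rows, each an object of numbers: "dx", "dy", "dz": the shift along the tool's x, y, z in cm; "wx", "wy", "wz": the turn, a rotation vector about the tool's x, y, z in degrees. A call has exactly 10 rows; each row is the pose to reach, as a shift and turn from the pose commanded when the call began, along the tool's axes at that moment; what a row does not reach only later rows make up. A row lasts 1/8 s, in which the tool goes at most 62.5 mm and 10.7 degrees, less where a joint would pass 70% of its speed; a pose out of reach is approached as far as the arm can. A call with a gripper value outside its range is refused whole. OPENING is the finger opening in cm, from 0 to 8.76, set as the call begins (- or left out, the last holds). The fingers move at their own pace and stop on an object; FORCE is the grip in N (left out, the last holds). Time passes only in rows, so rows that repeat a pose let the fingers close, or fill a call up. It gives the time, the measured TCP pose, the force, the opening and the grip force at its end, in the units of the state.
- arm.get_state(): the state, without advancing time (a new reading comes with each control period).
- arm.grab_frame(name): name is "side" or "top" or "wrist"; returns the picture (420x560x3 uint8, red, green, blue); there is no depth.
- arm.calibration(name): a dict with "fx", "fy", "cx", "cy" (pixels), "world_from_camera" (4x4, takes a point from camera to world coordinates). Camera axes: x right, y down, z forward; pixel columns grow to the right and rows downward; lengths in m; the calibration is good to about 2 mm. A picture is of the moment at which its call begins: read the wrist's pose just before it. calibration takes no time and is no camera call; for the wrist camera it gives the pose at the moment of the call.
- arm.job_done(): hands the job in; it is judged then, once.
Trained networks look in the newest picture that a camera, given by its name, has taken for a name from the list of things; names that differ only in an ending like _2 or _b are one class to them, and where a whole thing is asked for, a point or a joint stands for the part that bears it (a point fixed in the world has none). Each returns a list of dicts, best first, with "confidence" (0 to 1); they miss things now and then, are a little off and sometimes report something else, mostly with a low value. They report only what shows in the picture. A call takes as long as a camera call.
- arm.find_in(camera, query): "centre" ([x, y, z] in m, in world coordinates, good to about 4 mm: the middle of the surface that is visible of it).
- arm.masks_of(camera, query): "pixels" (420x560 bool, what is visible of it).
- arm.mark_of(camera, query): "centre" ([x, y, z] in m, in world coordinates, good to about 4 mm: a listed point, or the origin of a listed thing).
The state is a dict: "t": time; "q": joint angles; "qd": joint speeds; "joint_efforts": joint torques, N m; "eef_pos": TCP position; "ee_rot": TCP orientation; "force": force on the tool from outside, world axes, zero at the start; "moment": the same for the moment, N m; "width": finger opening in m; "gripper_force": force on a finger pad.
Only numpy, scipy, OpenCV 4.12 (cv2) and the standard library are available. Lean on these libraries where they do the work, as an engineer would, in place of code of your own. Each camera call takes 0.05 s, during which the arm holds its last target. There are 200 camera calls.

## Working session

There is one attempt and no reset: what is moved stays moved. The work goes in short steps, Python scripts to look and compute and a shell command to move; the robot and the scene stay as the last step left them, time stands still between calls to the robot, and variables do not carry over. Pictures are saved under pics/ and viewed, at most 10 in all, crops included, and the job is handed in when it is done.

```bash
mkdir -p pics; ls; python3 - <<'E'
from station import arm
import cv2,numpy as np
s=arm.get_state(); print(s['t'],np.round(s['eef_pos'],3),np.round(s['ee_rot'],3),s['width'],arm.grip_point_offset)
for c in ['top','side']:
    im=arm.grab_frame(c); cv2.imwrite(f'pics/{c}0.png',im[:,:,::-1])
    for n in ['tub_red','tub_red_heel','tub_yellow','tub_yellow_heel']:
        for r in arm.mark_of(c,n)[:2]: print(c,n,'mark',np.round(r['centre'],3),round(r['confidence'],2))
    for n in ['tub_red','tub_yellow','tub_cream','jar_green','jar_bare_1','spin_top_1','sanding_block','tape_roll','pine_shelf']:
        for r in arm.find_in(c,n)[:1]: print(c,n,'find',np.round(r['centre'],3),round(r['confidence'],2))
print(arm.get_state()['t'])
E
```

```text
pics
0.0 [0.302 0.603 0.226] [ 3.14  -0.    -0.464] 0.08759203430313377 0.0188
top tub_red mark [0.546 0.267 0.03 ] 0.66
top tub_red mark [ 0.363 -0.071 -0.001] 0.22
top tub_red_heel mark [ 0.551  0.275 -0.002] 0.78
top tub_yellow mark [ 0.394 -0.259  0.028] 0.66
top tub_yellow_heel mark [ 0.397 -0.246 -0.001] 0.78
top tub_red find [0.552 0.273 0.06 ] 0.54
top tub_yellow find [ 0.407 -0.241  0.057] 0.74
top jar_green find [ 0.529 -0.04   0.05 ] 0.82
top jar_bare_1 find [ 0.243 -0.314  0.058] 0.59
top spin_top_1 find [0.405 0.302 0.026] 0.55
top sanding_block find [0.296 0.25  0.023] 0.59
top tape_roll find [0.296 0.249 0.023] 0.55
side tub_red mark [0.548 0.268 0.026] 0.75
side tub_red_heel mark [0.555 0.272 0.003] 0.61
side tub_yellow mark [ 0.393 -0.256  0.029] 0.63
side tub_yellow_heel mark [ 0.398 -0.251 -0.001] 0.57
side tub_yellow_heel mark [0.546 0.268 0.026] 0.21
side tub_red find [0.542 0.287 0.037] 0.84
side tub_yellow find [ 0.407 -0.221  0.013] 0.45
side tub_cream find [ 0.437 -0.054  0.038] 0.45
side jar_green find [ 0.516 -0.029  0.043] 0.6
side jar_bare_1 find [ 0.234 -0.297  0.038] 0.79
side spin_top_1 find [0.405 0.317 0.024] 0.64
side sanding_block find [ 0.357 -0.058  0.021] 0.96
side tape_roll find [0.303 0.264 0.022] 0.61
1.4
```

```bash
python3 - <<'E'
import cv2,numpy as np
from station import arm
for c in ['top','side']:
    k=arm.calibration(c); print(c,k['fx'],k['cx'],k['cy'],np.round(k['world_from_camera'],3).tolist())
E
```

```text
top 510.21123028777953 275.29359805316176 206.59396727254088 [[-0.006, -0.997, 0.071, 0.327], [-1.0, 0.007, 0.015, -0.013], [-0.016, -0.071, -0.997, 1.373], [0.0, 0.0, 0.0, 1.0]]
side 469.4719440851028 278.64998695348214 211.2523853643372 [[-0.939, -0.111, 0.324, -0.007], [-0.342, 0.342, -0.875, 1.124], [-0.014, -0.933, -0.36, 0.524], [0.0, 0.0, 0.0, 1.0]]
```

View pics/top0.png

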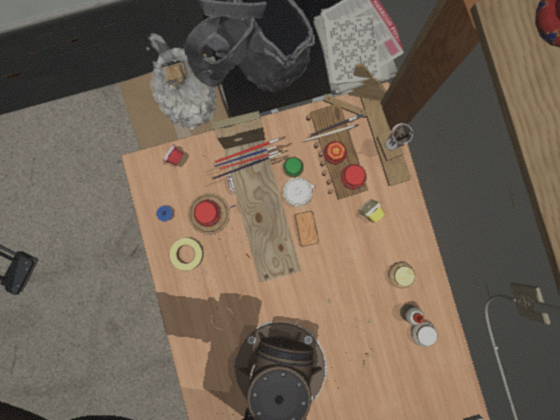

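View pics/side0.png

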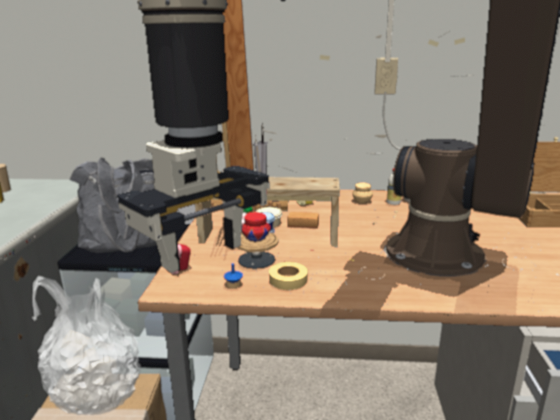

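The top view shows the red tub at (174,156) and the yellow one at (373,211). The shelf is between them, and the spinning top and tape are to the left. In the side view the gripper partly hides the red tub, and the yellow tub is behind the shelf. I'll zoom in on both tubs for heading.

```bash
python3 - <<'E'
import cv2,numpy as np
t=cv2.imread('pics/top0.png')
f=lambda u,v,r:cv2.resize(t[v-r:v+r,u-r:u+r],(390,390),interpolation=cv2.INTER_CUBIC)
cv2.imwrite('pics/crop0.png',np.hstack([f(174,156,22),f(373,211,22)]))
E
```

```text
(no output)
```

View pics/crop0.png

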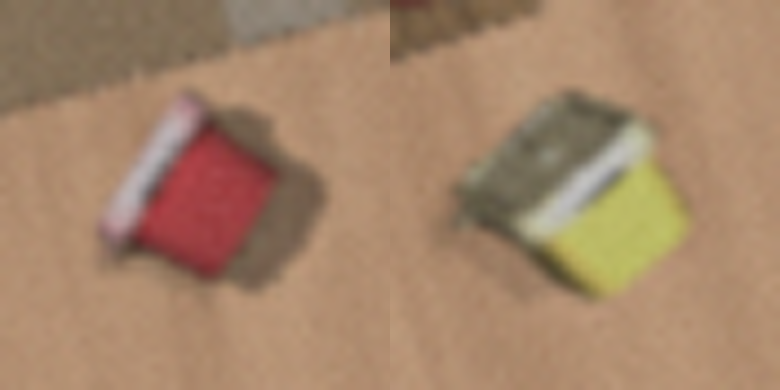

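The crops show both lids facing up-left in the image. In crop pixels the red lid edge runs (190,100)–(110,235), so its lid heading is about 58°. The yellow lid edge runs (650,140)–(535,230), so its heading is about 39°.

I'll set the tool x axis to minus the lid heading, close the fingers, and push along +x with the tips about 58 mm up. First I move beside the red tub's lid, high up.

```bash
python3 -m crank '[{"dx":3.8,"dy":1.3,"dz":0,"wz":9.5},{"dx":7.6,"dy":2.6,"dz":0,"wz":19},{"dx":11.4,"dy":3.9,"dz":0,"wz":28.5},{"dx":15.2,"dy":5.2,"dz":0,"wz":38},{"dx":19,"dy":6.5,"dz":0,"wz":47.5},{"dx":22.8,"dy":7.8,"dz":0,"wz":57},{"dx":26.6,"dy":9.1,"dz":0,"wz":66.5},{"dx":30.4,"dy":10.4,"dz":0,"wz":76},{"dx":34.2,"dy":11.7,"dz":0,"wz":85.5},{"dx":37.8,"dy":12.6,"dz":0,"wz":95}]' 0 20
cat > h.py <<'E'
from station import arm
import cv2,numpy as np
from scipy.spatial.transform import Rotation as Ro
def look(c,name,col,fn):
    im=arm.grab_frame(c); cv2.imwrite(f'pics/{fn}.png',im[:,:,::-1])
    for n in [name,name+'_heel']:
        for r in arm.mark_of(c,n)[:2]: print(c,n,np.round(r['centre'],4),round(r['confidence'],2))
def tool(target):
    s=arm.get_state(); R=Ro.from_euler('xyz',s['ee_rot']).as_matrix()
    print('t',s['t'],'tcp',np.round(s['eef_pos'],4),'rpy deg',np.round(np.degrees(s['ee_rot']),1))
    print('shift cm in tool',np.round(100*R.T@(np.array(target)-s['eef_pos']),2))
E
python3 - <<'E'
from h import *
for c in ['wrist','top','side']: look(c,'tub_red',0,'red_'+c)
tool([0.583,0.321,0.058])
E
```

```text
top tub_red [0.5466 0.2664 0.0258] 0.78
top tub_red_heel [ 0.5512  0.2756 -0.0008] 0.8
top tub_red_heel [ 0.4071  0.304  -0.0017] 0.37
side tub_red [0.5501 0.2681 0.0257] 0.63
side tub_red_heel [0.5561 0.2718 0.0014] 0.55
t 1.85 tcp [0.302  0.6037 0.2266] rpy deg [-180.     0.   -26.6]
shift cm in tool [37.78 12.71 16.86]$[0]: bad value
```

View pics/red_wrist.png

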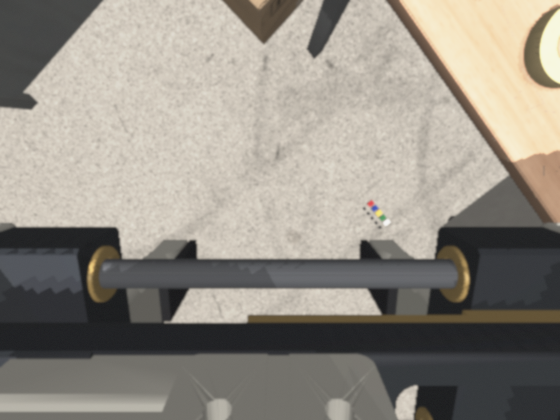

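The wrist view shows only floor and the table corner at the right: the move was refused, probably because each row needs all six keys. I'll resend it.

```bash
python3 -m crank '[{"dx":3.8,"dy":1.3,"dz":0,"wx":0,"wy":0,"wz":9.5},{"dx":7.6,"dy":2.6,"dz":0,"wx":0,"wy":0,"wz":19},{"dx":11.4,"dy":3.9,"dz":0,"wx":0,"wy":0,"wz":28.5},{"dx":15.2,"dy":5.2,"dz":0,"wx":0,"wy":0,"wz":38},{"dx":19,"dy":6.5,"dz":0,"wx":0,"wy":0,"wz":47.5},{"dx":22.8,"dy":7.8,"dz":0,"wx":0,"wy":0,"wz":57},{"dx":26.6,"dy":9.1,"dz":0,"wx":0,"wy":0,"wz":66.5},{"dx":30.4,"dy":10.4,"dz":0,"wx":0,"wy":0,"wz":76},{"dx":34.2,"dy":11.7,"dz":0,"wx":0,"wy":0,"wz":85.5},{"dx":37.8,"dy":12.6,"dz":0,"wx":0,"wy":0,"wz":95}]' 0 20 && python3 - <<'E'
from h import *
look('wrist','tub_red',0,'red_wrist2')
tool([0.583,0.321,0.058])
E
```

```text
t: 3.1
eef_pos: [0.5845, 0.3208, 0.2268]
ee_rot: [-3.142, 0.0, -2.127]
force: [0.5, 0.2, -0.8]
width: 0.001
gripper_force: 0.0
wrist tub_red [0.5463 0.2665 0.0275] 0.97
t 3.25 tcp [0.5847 0.3205 0.2262] rpy deg [ 180.    -0.  -121.7]
shift cm in tool [ 0.04  0.17 16.82]
```

View pics/red_wrist2.png

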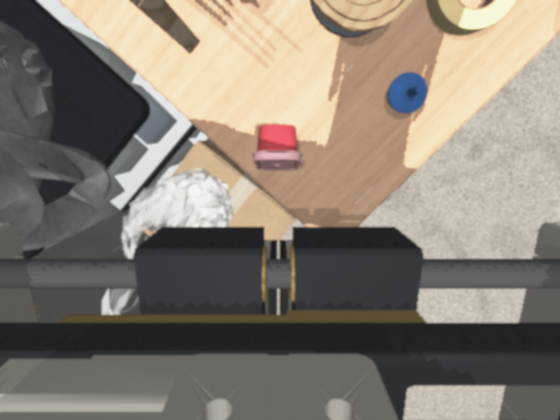

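The wrist view shows the red tub at (278,147) with its lid edge horizontal, so the tool is aligned with the push direction. I'll go down and push.

```bash
python3 -m crank '[{"dx":0,"dy":0.2,"dz":4,"wx":0,"wy":0,"wz":0},{"dx":0,"dy":0.2,"dz":8,"wx":0,"wy":0,"wz":0},{"dx":0,"dy":0.2,"dz":12,"wx":0,"wy":0,"wz":0},{"dx":0,"dy":0.2,"dz":15,"wx":0,"wy":0,"wz":0},{"dx":0,"dy":0.2,"dz":16.8,"wx":0,"wy":0,"wz":0},{"dx":0.4,"dy":0.2,"dz":16.8,"wx":0,"wy":0,"wz":0},{"dx":0.8,"dy":0.2,"dz":16.8,"wx":0,"wy":0,"wz":0},{"dx":1.2,"dy":0.2,"dz":16.8,"wx":0,"wy":0,"wz":0},{"dx":1.5,"dy":0.2,"dz":16.8,"wx":0,"wy":0,"wz":0},{"dx":1.5,"dy":0.2,"dz":16.8,"wx":0,"wy":0,"wz":0}]'
python3 -m crank '[{"dx":0.4,"dy":0,"dz":0,"wx":0,"wy":0,"wz":0},{"dx":0.9,"dy":0,"dz":0,"wx":0,"wy":0,"wz":0},{"dx":1.3,"dy":0,"dz":0,"wx":0,"wy":0,"wz":0},{"dx":1.7,"dy":0,"dz":0,"wx":0,"wy":0,"wz":0},{"dx":2.1,"dy":0,"dz":0,"wx":0,"wy":0,"wz":0},{"dx":2.5,"dy":0,"dz":0,"wx":0,"wy":0,"wz":0},{"dx":2.9,"dy":0,"dz":0,"wx":0,"wy":0,"wz":0},{"dx":3.3,"dy":0,"dz":0,"wx":0,"wy":0,"wz":0},{"dx":3.8,"dy":0,"dz":0,"wx":0,"wy":0,"wz":0},{"dx":4.3,"dy":0,"dz":0,"wx":0,"wy":0,"wz":0}]'
python3 - <<'E'
from h import *
for c in ['wrist','top','side']: look(c,'tub_red',0,'redp_'+c)
tool([0.583,0.321,0.058])
a,b,c=[cv2.imread(f'pics/redp_{c}.png') for c in ['wrist','top','side']]
g=lambda t,u,v,r:cv2.resize(t[v-r:v+r,u-r:u+r],(390,390),interpolation=cv2.INTER_CUBIC)
cv2.imwrite('pics/redp.png',np.hstack([g(c,180,250,45),cv2.resize(a,(400,390))]))
E
```

```text
t: 4.5
eef_pos: [0.5742, 0.31, 0.0592]
ee_rot: [-3.141, 0.001, -2.122]
force: [0.5, 0.5, 0.2]
width: 0.0002
gripper_force: 0.0
t: 5.75
eef_pos: [0.5514, 0.2732, 0.0585]
ee_rot: [3.142, -0.0, -2.122]
force: [-0.2, -0.3, 0.0]
width: 0.0007
gripper_force: 0.0
wrist tub_red [ 0.5316  0.2466 -0.0014] 0.89
top tub_red [0.5312 0.245  0.0032] 0.83
top tub_red_heel [0.5481 0.2727 0.0021] 0.55
side tub_red [ 0.5345  0.2477 -0.0009] 0.69
side tub_red_heel [0.5533 0.2689 0.0049] 0.9
t 6.2 tcp [0.5517 0.2736 0.0585] rpy deg [-180.     0.  -121.6]
shift cm in tool [-5.68 -0.19  0.05]
```

View pics/redp.png

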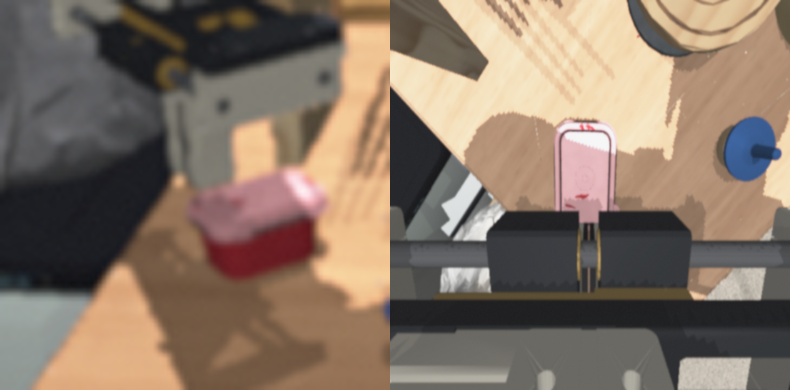

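The side crop on the left and the wrist view on the right both show the red tub upright with its pink lid up. The networks put its base at z≈0, about 1 cm from the expected spot.

Next I need the shelf's position for the crossing to the yellow tub. I'll back up while measuring it.

```bash
python3 -m crank '[{"dx":0,"dy":0,"dz":-3,"wx":0,"wy":0,"wz":0},{"dx":0,"dy":0,"dz":-7,"wx":0,"wy":0,"wz":0},{"dx":0,"dy":0,"dz":-12,"wx":0,"wy":0,"wz":0},{"dx":0,"dy":0,"dz":-17,"wx":0,"wy":0,"wz":0},{"dx":0,"dy":0,"dz":-22,"wx":0,"wy":0,"wz":0},{"dx":0,"dy":0,"dz":-24,"wx":0,"wy":0,"wz":0},{"dx":2,"dy":3,"dz":-24,"wx":0,"wy":0,"wz":0},{"dx":4,"dy":6,"dz":-24,"wx":0,"wy":0,"wz":0},{"dx":6,"dy":9,"dz":-24,"wx":0,"wy":0,"wz":0},{"dx":8,"dy":12,"dz":-24,"wx":0,"wy":0,"wz":0}]'
python3 - <<'E'
from h import *
for c in ['top','side']:
    im=arm.grab_frame(c); cv2.imwrite(f'pics/mid_{c}.png',im[:,:,::-1])
    for n in ['pine_shelf','tub_yellow','tub_yellow_heel','tub_red']:
        for r in arm.mark_of(c,n)[:1]: print(c,n,np.round(r['centre'],4),round(r['confidence'],2))
k=arm.calibration('top'); M=k['world_from_camera']
def ray(u,v,z):
    d=M[:3,:3]@np.array([(u-k['cx'])/k['fx'],(v-k['cy'])/k['fy'],1]); return np.round(M[:3,3]+d*(z-M[2,3])/d[2],3)
def pix(p):
    q=np.linalg.inv(M)@np.array([*p,1]); return np.round([k['cx']+k['fx']*q[0]/q[2],k['cy']+k['fy']*q[1]/q[2]],0)
for p in [(232,150),(272,142),(298,270),(258,280)]: print('shelf',ray(*p,.157))
for p in [(213,120),(263,113)]: print('endboard',ray(*p,.295))
for p in [(308,108),(340,108),(365,190),(335,198),(354,176),(360,100),(408,180)]: print('rack',p,ray(*p,.0),ray(*p,.15))
print('start px',pix([.4436,-.2145,.058]))
tool([.4436,-.2145,.2])
t=cv2.imread('pics/top0.png')[80:290,200:420]
cv2.imwrite('pics/mid.png',cv2.resize(t,(628,600),interpolation=cv2.INTER_CUBIC))
E
```

```text
t: 7.45
eef_pos: [0.4064, 0.268, 0.2985]
ee_rot: [3.142, 0.0, -2.122]
force: [-0.9, 0.4, -0.2]
width: 0.0002
gripper_force: 0.0
top tub_yellow [ 0.3906 -0.2584  0.0291] 0.77
top tub_yellow_heel [ 0.3977 -0.2456 -0.0008] 0.77
top tub_red [0.5331 0.2459 0.0022] 0.82
side tub_yellow [ 0.3955 -0.2562  0.0292] 0.48
side tub_yellow_heel [ 0.4009 -0.2493  0.0009] 0.57
side tub_red [0.5359 0.2481 0.0029] 0.56
shelf [0.551 0.109 0.157]
shelf [0.57  0.012 0.157]
shelf [ 0.263 -0.048  0.157]
shelf [0.24  0.047 0.157]
endboard [0.591 0.136 0.295]
endboard [0.605 0.028 0.295]
rack (308, 108) [ 0.694 -0.084  0.   ] [ 0.654 -0.076  0.15 ]
rack (340, 108) [ 0.693 -0.171  0.   ] [ 0.653 -0.154  0.15 ]
rack (365, 190) [ 0.468 -0.235  0.   ] [ 0.452 -0.211  0.15 ]
rack (335, 198) [ 0.447 -0.154  0.   ] [ 0.434 -0.138  0.15 ]
rack (354, 176) [ 0.506 -0.206  0.   ] [ 0.487 -0.185  0.15 ]
rack (360, 100) [ 0.715 -0.226  0.   ] [ 0.673 -0.203  0.15 ]
rack (408, 180) [ 0.494 -0.351  0.   ] [ 0.476 -0.314  0.15 ]
start px [361. 197.]
t 7.95 tcp [0.408  0.2682 0.2982] rpy deg [ 180.    -0.  -121.6]
shift cm in tool [ 39.23 -28.34   9.85]
```

View pics/mid.png

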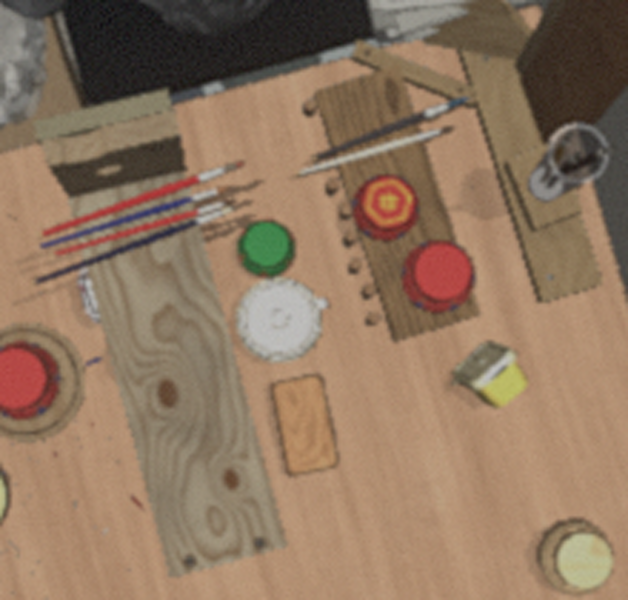

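View pics/mid_side.png

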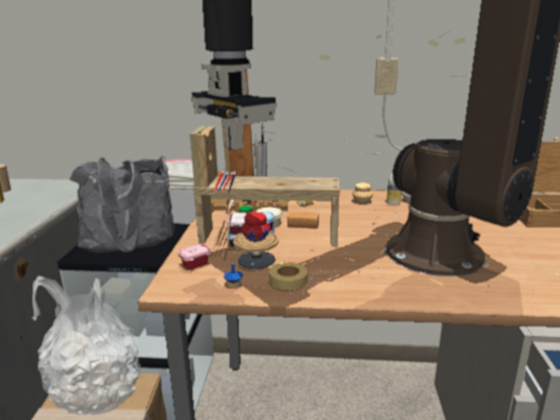

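The side view shows the red tub standing upright at (195,257). The top crop shows a second pegged board with red jars, whose corner is close to the yellow tub's lid side. Before coming down there I need its height, so I'll project candidate heights of the board corners from the top view into the side view.

```bash
python3 - <<'E'
from station import arm
import cv2,numpy as np
k=arm.calibration('top'); M=k['world_from_camera']; s=arm.calibration('side'); S=np.linalg.inv(s['world_from_camera'])
def ray(u,v,z):
    d=M[:3,:3]@np.array([(u-k['cx'])/k['fx'],(v-k['cy'])/k['fy'],1]); return M[:3,3]+d*(z-M[2,3])/d[2]
im=cv2.imread('pics/mid_side.png'); x0,y0,x1,y1,f=215,155,365,265,5
z=cv2.resize(im[y0:y1,x0:x1],None,fx=f,fy=f,interpolation=cv2.INTER_CUBIC)
for p,col in [((366,190),(0,255,0)),((338,198),(255,0,0)),((354,176),(255,0,255)),((335,152),(0,255,255))]:
    for h in [0,.03,.06,.09,.12,.15]:
        q=S@np.append(ray(*p,h),1); u=s['cx']+s['fx']*q[0]/q[2]; v=s['cy']+s['fy']*q[1]/q[2]
        print(p,h,round(u),round(v)); cv2.circle(z,(int((u-x0)*f),int((v-y0)*f)),3,col,-1)
cv2.imwrite('pics/rack.png',z); print(z.shape)
E
```

```text
(366, 190) 0 287 202
(366, 190) 0.03 287 194
(366, 190) 0.06 288 186
(366, 190) 0.09 288 177
(366, 190) 0.12 288 169
(366, 190) 0.15 289 160
(338, 198) 0 285 211
(338, 198) 0.03 286 202
(338, 198) 0.06 286 193
(338, 198) 0.09 287 184
(338, 198) 0.12 287 175
(338, 198) 0.15 287 166
(354, 176) 0 273 204
(354, 176) 0.03 273 196
(354, 176) 0.06 274 187
(354, 176) 0.09 274 179
(354, 176) 0.12 275 170
(354, 176) 0.15 275 161
(335, 152) 0 248 207
(335, 152) 0.03 248 199
(335, 152) 0.06 249 190
(335, 152) 0.09 250 181
(335, 152) 0.12 251 172
(335, 152) 0.15 252 163
(550, 750, 3)
```

View pics/rack.png

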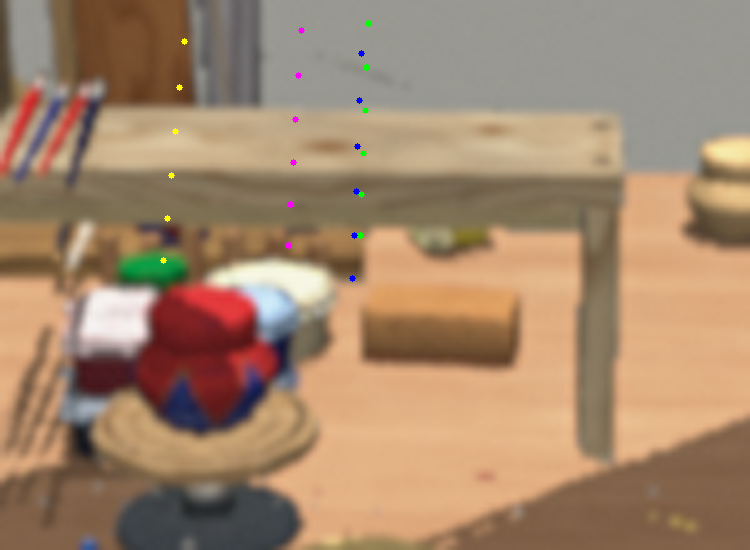

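The pegged board lies flat: its end spans crop rows 230–272, which is about 0–30 mm high. The jars on it stay below the shelf top, under about 0.1 m. A vertical tool with tips at 58 mm and body above 124 mm therefore clears them, so I can cross the shelf at z≈0.3.

```bash
python3 -m crank '[{"dx":4,"dy":-2.8,"dz":0,"wx":0,"wy":0,"wz":2},{"dx":8,"dy":-5.7,"dz":0,"wx":0,"wy":0,"wz":4},{"dx":12.4,"dy":-8.8,"dz":0,"wx":0,"wy":0,"wz":6},{"dx":16.8,"dy":-11.9,"dz":0,"wx":0,"wy":0,"wz":8},{"dx":21.2,"dy":-15,"dz":0,"wx":0,"wy":0,"wz":10},{"dx":25.6,"dy":-18.1,"dz":0,"wx":0,"wy":0,"wz":12},{"dx":30,"dy":-21.2,"dz":0,"wx":0,"wy":0,"wz":14},{"dx":34,"dy":-24,"dz":0,"wx":0,"wy":0,"wz":16},{"dx":37.5,"dy":-26.5,"dz":0,"wx":0,"wy":0,"wz":18},{"dx":39.7,"dy":-28.1,"dz":0,"wx":0,"wy":0,"wz":19.4}]'
python3 - <<'E'
from h import *
look('wrist','tub_yellow',0,'yel_wrist'); tool([.4394,-.2173,.058])
for r in arm.masks_of('wrist','tub_yellow')[:1]:
    m=r['pixels'].astype(np.uint8); print(r['confidence'],cv2.boundingRect(m),m.sum())
    c=max(cv2.findContours(m,0,2)[0],key=cv2.contourArea); print(cv2.minAreaRect(c))
    # lowest edge (lid side): lower outline per column
    u=np.unique(np.where(m)[1]); b=[np.where(m[:,i])[0].max() for i in u]; print(list(zip(u[::4],b[::4])))
E
```

```text
t: 9.2
eef_pos: [0.4389, -0.2195, 0.2981]
ee_rot: [3.141, -0.001, -2.464]
force: [0.1, 0.6, -0.1]
width: 0.0007
gripper_force: 0.0
wrist tub_yellow [ 0.3943 -0.259   0.024 ] 0.71
t 9.35 tcp [ 0.4389 -0.2186  0.2979] rpy deg [ 1.799e+02 -1.000e-01 -1.411e+02]
shift cm in tool [-0.15  0.04 23.99]
0.96 (258, 132, 40, 38) 1243
((277.0509338378906, 150.0690155029297), (36.767860412597656, 38.90829849243164), 87.27368927001953)
[(np.int64(258), np.int64(159)), (np.int64(262), np.int64(168)), (np.int64(266), np.int64(169)), (np.int64(270), np.int64(168)), (np.int64(274), np.int64(168)), (np.int64(278), np.int64(168)), (np.int64(282), np.int64(168)), (np.int64(286), np.int64(168)), (np.int64(290), np.int64(167)), (np.int64(294), np.int64(165))]
```

The yellow mask is centred at column 277 and its lid edge is level (rows 167–169), so the tool is aligned here too. I'll go down and push as before.

```bash
python3 -m crank '[{"dx":0,"dy":0,"dz":4,"wx":0,"wy":0,"wz":0},{"dx":0,"dy":0,"dz":8.5,"wx":0,"wy":0,"wz":0},{"dx":0,"dy":0,"dz":13,"wx":0,"wy":0,"wz":0},{"dx":0,"dy":0,"dz":17.5,"wx":0,"wy":0,"wz":0},{"dx":0,"dy":0,"dz":21,"wx":0,"wy":0,"wz":0},{"dx":0,"dy":0,"dz":23.2,"wx":0,"wy":0,"wz":0},{"dx":0,"dy":0,"dz":24,"wx":0,"wy":0,"wz":0},{"dx":0.3,"dy":0,"dz":24,"wx":0,"wy":0,"wz":0},{"dx":0.7,"dy":0,"dz":24,"wx":0,"wy":0,"wz":0},{"dx":1,"dy":0,"dz":24,"wx":0,"wy":0,"wz":0}]'
python3 -m crank '[{"dx":0.4,"dy":0,"dz":0,"wx":0,"wy":0,"wz":0},{"dx":0.9,"dy":0,"dz":0,"wx":0,"wy":0,"wz":0},{"dx":1.3,"dy":0,"dz":0,"wx":0,"wy":0,"wz":0},{"dx":1.7,"dy":0,"dz":0,"wx":0,"wy":0,"wz":0},{"dx":2.1,"dy":0,"dz":0,"wx":0,"wy":0,"wz":0},{"dx":2.5,"dy":0,"dz":0,"wx":0,"wy":0,"wz":0},{"dx":2.9,"dy":0,"dz":0,"wx":0,"wy":0,"wz":0},{"dx":3.3,"dy":0,"dz":0,"wx":0,"wy":0,"wz":0},{"dx":3.8,"dy":0,"dz":0,"wx":0,"wy":0,"wz":0},{"dx":4.3,"dy":0,"dz":0,"wx":0,"wy":0,"wz":0}]'
python3 - <<'E'
from h import *
for c in ['wrist','side']: look(c,'tub_yellow',0,'yelp_'+c)
tool([0,0,0])
E
```

```text
t: 10.65
eef_pos: [0.4316, -0.2237, 0.0595]
ee_rot: [-3.14, 0.001, -2.46]
force: [0.1, -0.8, -0.5]
width: 0.0003
gripper_force: 0.0
t: 11.9
eef_pos: [0.3976, -0.2508, 0.0586]
ee_rot: [3.142, -0.0, -2.46]
force: [-0.4, -0.3, 0.5]
width: 0.0005
gripper_force: 0.0
wrist tub_yellow [ 0.3739 -0.2701  0.0016] 0.64
wrist tub_yellow [ 0.365  -0.0732  0.0005] 0.42
wrist tub_yellow_heel [ 0.3779 -0.2724  0.0031] 0.59
side tub_yellow [ 0.3784 -0.2712  0.0026] 0.53
side tub_yellow [ 0.2997  0.2447 -0.0012] 0.31
side tub_yellow_heel [ 0.3975 -0.249   0.0008] 0.38
side tub_yellow_heel [ 0.4095  0.3067 -0.0014] 0.34
t 12.2 tcp [ 0.3979 -0.2505  0.0586] rpy deg [-180.    0. -141.]
shift cm in tool [15.14 44.52  5.85]
```

The yellow tub's origin is now at z≈0 and moved by the expected 28 mm. I'll raise the arm clear and check both tubs.

```bash
python3 -m crank '[{"dx":0,"dy":0,"dz":-3,"wx":0,"wy":0,"wz":0},{"dx":0,"dy":0,"dz":-7,"wx":0,"wy":0,"wz":0},{"dx":0,"dy":0,"dz":-11,"wx":0,"wy":0,"wz":0},{"dx":-0.5,"dy":0,"dz":-15,"wx":0,"wy":0,"wz":0},{"dx":-1,"dy":0,"dz":-19,"wx":0,"wy":0,"wz":0},{"dx":-2,"dy":0,"dz":-22,"wx":0,"wy":0,"wz":0},{"dx":-3,"dy":0,"dz":-24,"wx":0,"wy":0,"wz":0},{"dx":-3,"dy":0,"dz":-24,"wx":0,"wy":0,"wz":0},{"dx":-3,"dy":0,"dz":-24,"wx":0,"wy":0,"wz":0},{"dx":-3,"dy":0,"dz":-24,"wx":0,"wy":0,"wz":0}]'
python3 - <<'E'
from h import *
look('top','tub_red',0,'end_top'); look('wrist','tub_yellow',0,'end_wrist'); tool([0,0,0])
t=cv2.imread('pics/end_top.png'); w=cv2.imread('pics/end_wrist.png')
cv2.imwrite('pics/end.png',np.hstack([cv2.resize(t[110:310,130:330],(400,400),interpolation=cv2.INTER_CUBIC),cv2.resize(w[0:280,140:420],(400,400))]))
E
```

```text
t: 13.45
eef_pos: [0.4205, -0.2316, 0.2976]
ee_rot: [3.14, -0.001, -2.461]
force: [-1.0, -0.4, 0.7]
width: -0.0
gripper_force: 0.0
top tub_red [5.342e-01 2.488e-01 1.000e-04] 0.59
top tub_red_heel [0.5509 0.2734 0.0013] 0.98
wrist tub_yellow [ 0.373  -0.2711 -0.0007] 0.58
wrist tub_yellow_heel [ 0.3965 -0.2505  0.0012] 0.94
t 13.75 tcp [ 0.421  -0.2317  0.2984] rpy deg [ 180.   -0. -141.]
shift cm in tool [18.12 44.5  29.85]
```

View pics/end.png

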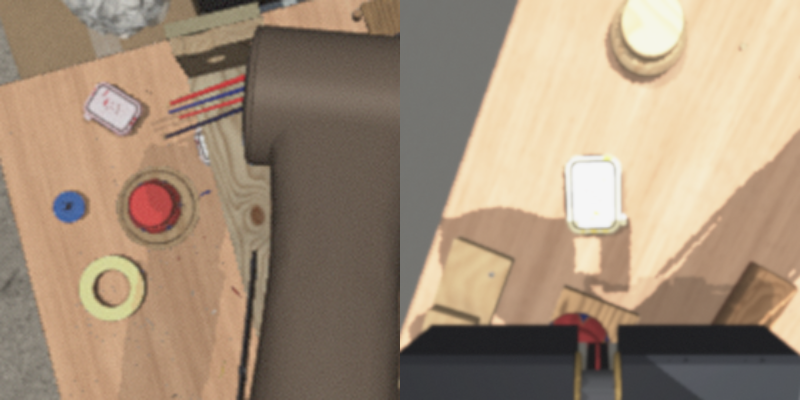

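Both tubs stand lid up: red at (113,108) in the left half, yellow at (594,194) in the right half. Their heels have not moved, the neighbouring objects are where they were, and the arm is clear.

```bash
python3 -c "
from station import arm
print(arm.job_done())"
```

```text
the job is handed in; nothing more can be done
None
```

Both tubs were pushed upright onto their bases, lid up, with their heel edges within a few millimetres of where they lay; nothing else was seen to move, and the job was handed in at about 14 s.

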